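Shut the slide box and wedge its platform just off the rest pads

TASK

The slide box on the tilting platform is loaded: push its lid fully shut. Then take the orange wedge by its black grip, slide it thin end first along the worktop under the free right-hand edge of the platform, and push until that edge has just lifted off its rest pads, by about 5 mm and never by more than a centimetre. Finish while still holding the wedge there, flat on the worktop and carrying the platform, with the other things on the bench left where they are.

Things in the scene. Friction and masses are not known exactly. Their poses are not given: they have to be found in the camera images.
- stand: Low dark steel stand fixed to the worktop, under the platform. Axes parallel to the platform's. Two side rails along its y, 12 mm high, with 2 mm rubber pads at their right (-y) ends, leave an opening 104 mm wide between them (along x), open at the right, where a wedge can slide in on the worktop towards +y. Origin on the worktop, mid-width, 100 mm from the platform's hinge line.
- platform: Aluminium tilting plate, 134 mm (x) by 194 mm (y), 8 mm thick, hinged to the stand along its own x axis at its left (+y) side. Origin: on the hinge line, mid-width, 18 mm above the worktop; the plate runs from there 200 mm to -y (right). At rest it lies level on the stand's pads, underside 14 mm up; it swings up freely. With the box 0.9 kg: 4 to 5 N rest on its free edge.
- slide_box: Dark-blue slide box fixed on the platform, axes parallel to it; 101 mm (x) by 165 mm (y) by 32 mm high with the lid shut, so the shut lid's top is 54 mm above the worktop. Origin under its centre, 22 mm above the worktop. The lid's hinge line runs along y on the far side from the robot, at box x = +0.050, 21 mm above the box's bottom (43 mm above the worktop).
- slide_box_lid (a joint): Angle of the blue slide box's hinged lid: 0 shut, grows as it opens, 1.75 just past upright. The lid is 97 mm long from hinge to front edge, 165 mm wide and 11 mm deep. Hinge friction lets it stay at any angle above about 0.65, so it must be pushed all the way shut; about 0.5 N at its front edge is enough.
- platform_edge (a point): Middle of the lower edge of the platform's free (right, -y) side. At rest it is 14 mm above the worktop; its rise above that is the gap opened between platform and rest pads. The edge is 200 mm from the hinge line.
- lid_edge (a point): Middle of the lid's front edge (opposite its hinge), half-way up its 11 mm rim. With the lid shut it lies at box x = -0.0475, 48 mm above the worktop.
- wedge: Loose orange wedge, 0.22 kg, 140 mm (y) by 40 mm (x). Origin: underside, mid-length and mid-width. Its nose points to its own +y: 4 mm thick at y = 0.070; the top rises evenly to 31 mm at y = -0.034 (0.26 mm per mm), then level to y = -0.070. It first touches the resting platform with the nose 38 mm inside the edge; each further 10 mm lifts the edge 2.6 mm.
- wedge_grip (a point): Centre of the black grip block on the thick end of the wedge: 24 mm wide along wedge x (to be pinched), 30 mm along wedge y, from 31 to 65 mm above the wedge's underside; this point is at wedge y = -0.053, 48 mm up.
- wedge_nose (a point): Middle of the wedge's thin nose edge, 2 mm above its underside.
- tally_counter: Bystander: small white hand tally counter, 34 x 47 x 49 mm; origin under its centre.
- flask_t25_0: Bystander: flat clear culture flask with pink content and orange cap, 100 x 51 x 23 mm; origin under its centre.
- label_scraper: Bystander: yellow label scraper lying flat, 44 x 124 x 9 mm; origin under its centre.
- tip_box_0: Bystander: yellow pipette tip box with clear lid, 88 x 122 x 71 mm; origin under its centre.
- timer: Bystander: white digital bench timer, 66 x 66 x 21 mm; origin under its centre.
- reagent_1: Bystander: bottle with blue cap and pink content, 56 mm across, 104 mm high; origin under its centre.
Not all that is in view belongs to the job. Of the things like the wedge, leave any that is turquoise; of the rest the larger one is meant.

How it is judged:
On the way, in this order (a step that is already met when the one before it is completed fails the run):
1. the lid of the slide box is fully shut while the platform still rests on its pads (value of joint slide_box_lid below 0.04 rad and height (world z) of platform_edge below 0.0155 m), for 0.2 s.
2. the wedge, held by the gripper and flat on the worktop, lifts the platform's edge off the pads (height (world z) of platform_edge above 0.0155 m and contact force between wedge and platform above 0.5 N and contact force between the fingers and wedge above 1 N and angle between wedge's own z axis and vertical below 0.08 rad), for 0.1 s.
At the end, for the whole second after the job is handed in: Lid shut (0.04 rad); the platform's free edge 2 to 9.5 mm off its pads, carried by the wedge (over 1 N) and untouched by the robot; the wedge flat on the worktop (4 mm, 0.08 rad), at rest, still held by the fingers (over 1 N) (value of joint slide_box_lid below 0.04 rad and height (world z) of platform_edge between 0.016 and 0.0235 m and contact force between wedge and platform above 1 N and contact force between the fingers and wedge above 1 N and contact force between each of the fingers, the arm and platform below 0.5 N and height (world z) of wedge below 0.004 m and angle between wedge's own z axis and vertical below 0.08 rad and linear speed of wedge below 0.02 m/s); the arm keeps its last pose, push and grip.
It fails at once if the platform's edge is lifted far more than a centimetre off its pads (height (world z) of platform_edge above 0.0265 m).
It fails at once if another thing on the bench is pushed away (more than 30 mm) (distance of any of tally_counter, flask_t25_0, label_scraper, tip_box_0, timer, reagent_1 from where it was at the start of the episode above 0.03 m).
It also fails if it takes over 58 s, if anything falls off the work surface, if the arm or the gripper's body presses on something with over 40 N, if the wrist force passes 120 N, or if a joint passes its speed limit or range.

ROBOT

A 6-joint arm with a two-finger parallel gripper is mounted at the origin on a cart in front of the work surface, level with it; the furniture and walls round the work are solid. World frame = base frame: x ahead of the robot, y to its left, z up, the work surface at z = 0. Lengths are in m, angles in rad, forces in N, time in s.
With the tool pointing down it reaches from about 0.325 to 0.85 m from the base axis. Payload 15.5 kg.
Tool frame: the origin (TCP) lies midway between the tips of the shut fingers; the grasp point (between the pads) lies 19 mm behind it; z points along the fingers, y is the line along which they close (so a half turn about z gives the same grasp; the last joint's range is limited). The gripper opens to 91 mm and grips with 3 to 60 N. Pads are 32 mm wide; open, the fingers measure 118 mm over their backs; the gripper's body (76 mm by 178 mm) begins 60 mm behind the grasp point.
Start: joints at [-1.435, 0.494, 1.345, -0, 1.302, -0.096], TCP at [0.143, -0.608, 0.214] pointing down, gripper open.
Joint ranges: [-2.91, 2.91], [-0.82, 2.16], [0.22, 2.67], [-1.22, 4.37], [0.12, 2.79], [-3.08, 3.08]. Speed limits (rad/s): [1.89, 1.89, 2.57, 3.01, 3.01, 3.01].

INTERFACE

Orientations are given as a unit quaternion [x, y, z, w].
In Python, from station import status, camera, get_calibration, order gives the robot as it stands.
- The arm moves only by the tool send_rows, never from a script. Its argument "rows" is a list of rows, each an object with "translation": the shift along the tool's x, y, z normalised to -1 to 1, where 1 is 200 mm, a list of three; "rotation": the turn, a rotation vector about the tool's x, y, z normalised to -1 to 1, where 1 is pi rad, a list of three. In form: [{"translation": [dx, dy, dz], "rotation": [ax, ay, az]}, ...]. A call has 1 to 20 rows; each row is the pose to reach, as a shift and turn from the pose commanded when the call began, along the tool's axes at that moment, turning the shorter way round; what a row does not reach only later rows make up. A row lasts 1/8 s, in which the tool goes at most 62.5 mm and 10.7 degrees, less where a joint would pass 70% of its speed; a pose out of reach is approached as far as the arm can. A call with a number of a shift or a turn outside -1 to 1 is refused whole. A call with a gripper value outside its range is refused whole. "grip" is the gripper's target within -1 to 1 (fully open at 1, half-way at 0, shut at -1), set as the call begins (left out, the last holds). The fingers move at their own pace and stop on an object; "grip_force" is the grip in N (left out, the last holds). Time passes only in rows, so rows that repeat a pose let the fingers close. It gives the time, the measured TCP pose, the force, the opening and the grip force at its end, in the units of the state.
- status.get_obs(): the state, without advancing time (a new reading comes with each control period).
- camera(name): name is "scene" or "top" or "wrist"; returns the picture (420x560x3 uint8, red, green, blue); there is no depth.
- get_calibration(name): a dict with "camera_matrix" (3x3 intrinsics, pixels), "rvec" (rotation vector, rad) and "tvec" (3), from world to camera coordinates, as OpenCV has them. Camera axes: x right, y down, z forward; pixel columns grow to the right and rows downward; lengths in m; the calibration is good to about 2 mm. The wrist camera is an equidistant fisheye: a pixel r from the principal point sees the ray r / f radians off the axis. A picture is of the moment at which its call begins: read the wrist's pose just before it. get_calibration takes no time and is no camera call; for the wrist camera it gives the pose at the moment of the call.
- order.hand_in(): hands the job in; it is judged then, once.
The state is a dict: "time_s": time; "joints": joint angles; "joint_vel": joint speeds; "tau": joint torques, N m; "tool_pos": TCP position; "tcp_rot": TCP orientation; "force": force on the tool from outside, world axes, zero at the start; "wrist_torque": the same for the moment, N m; "gripper_width": opening from 0.0 (shut) to 1.0 (fully open); "grip_force": force on a finger pad.
Only numpy, scipy, OpenCV 4.12 (cv2) and the standard library are available. Lean on these libraries where they do the work, as an engineer would, in place of code of your own. Each camera call takes 0.05 s, during which the arm holds its last target. There are 200 camera calls.

## Working session

There is one attempt and no reset: what is moved stays moved. The work goes in short steps, Python scripts to look and compute and a tool call to move; the robot and the scene stay as the last step left them, time stands still between calls to the robot, and variables do not carry over. Pictures are saved under pics/ and viewed, at most 10 in all, crops included, and the job is handed in when it is done.

Besides the shell and the picture viewer there is one more tool, called after "Emit:" in YAML: its name, and indented under it one key for each argument. send_rows: Moves the arm, as the interface text tells. Scaled input: -1 to 1 covers 200 mm each way for a shift and pi rad each way for a turn. Its arguments: {"type":"object","properties":{"rows":{"type":"array","items":{"type":"object","properties":{"translation":{"type":"array","items":{"type":"number"}},"rotation":{"type":"array","items":{"type":"number"}}}}},"grip":{"type":"number"},"grip_force":{"type":"number"}},"required":["rows"]}

```bash
mkdir -p pics; cat > h.py <<'E'
import numpy as np, cv2
from station import status, camera, get_calibration, order
from scipy.spatial.transform import Rotation as R
def snap(n,f):
    c=get_calibration(n); im=camera(n); cv2.imwrite(f'pics/{f}.png',im[:,:,::-1]); return im,c
def ray(c,uv,fish=False):
    K=np.array(c['camera_matrix']);M=cv2.Rodrigues(np.array(c['rvec'],float))[0];t=np.array(c['tvec'],float).ravel()
    x=(uv[0]-K[0,2])/K[0,0];y=(uv[1]-K[1,2])/K[1,1]
    if fish:
        r=np.hypot(x,y)+1e-12; d=np.array([x/r*np.sin(r),y/r*np.sin(r),np.cos(r)])
    else: d=np.array([x,y,1.])
    return -M.T@t, M.T@d
def onz(c,uv,z,fish=False):
    o,d=ray(c,uv,fish); return o+d*(z-o[2])/d[2]
def proj(c,P):
    return cv2.projectPoints(np.array(P,float).reshape(-1,3),np.array(c['rvec'],float),np.array(c['tvec'],float),np.array(c['camera_matrix'],float),None)[0].reshape(-1,2)
E
python3 - <<'E'
from h import *
a,c=snap('scene','s0');b,d=snap('top','t0')
cv2.imwrite('pics/both.png',cv2.resize(np.hstack([a,b]),(800,300))[:,:,::-1])
print(status.get_obs());print(c,d)
E
```

```text
{'time_s': 0.1, 'joints': array([-1.43549412e+00,  4.94120902e-01,  1.34602790e+00,  4.17658587e-06,
        1.30250942e+00, -9.54840834e-02]), 'joint_vel': array([ 0.00070463, -0.00064436, -0.00050396, -0.00063971, -0.00090402,
        0.00129952]), 'tau': array([ 1.33185691e-03, -8.80236483e+01, -3.82548881e+01,  7.05674943e-02,
        4.81708045e-02,  5.19688399e-06]), 'tool_pos': array([ 0.14293481, -0.60810438,  0.21341197]), 'tcp_rot': array([ 9.93349518e-01,  1.15136660e-01, -8.59365278e-06, -5.32719361e-04]), 'force': array([ 0.43983058, -0.09700047,  0.16941503]), 'wrist_torque': array([-0.08953719, -0.0398616 ,  0.05047595]), 'grip_force': 0.0, 'gripper_width': 1.0000380230257466}
{'camera_matrix': array([[423.02229816,   0.        , 273.79920558],
       [  0.        , 423.02229816, 215.09436569],
       [  0.        ,   0.        ,   1.        ]]), 'rvec': array([ 1.66002721, -2.12680431,  0.67161961]), 'tvec': array([0.10058662, 0.518537  , 1.42059914])} {'camera_matrix': array([[455.51331223,   0.        , 278.86696006],
       [  0.        , 455.51331223, 213.1355103 ],
       [  0.        ,   0.        ,   1.        ]]), 'rvec': array([ 2.02466926, -2.19499522,  0.23683781]), 'tvec': array([-0.00961189,  0.60974734,  1.34593237])}
```

View pics/t0.png

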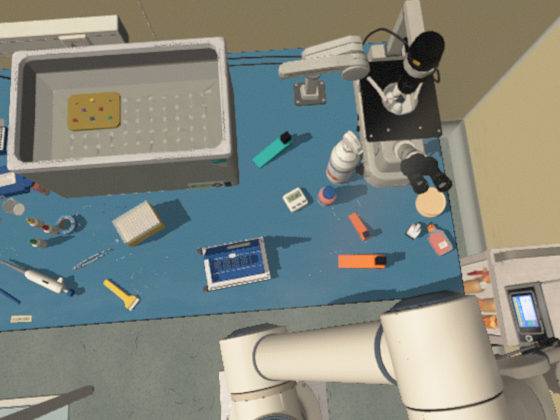

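View pics/s0.png

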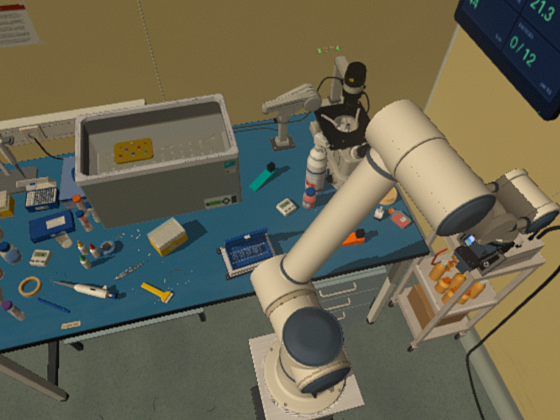

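The top view has three wedges: turquoise at (272,150), small orange at (358,226) and large orange at (361,262). The large orange one fits the description, being the larger of those that aren't turquoise. The platform and box are at (236,263) with the lid standing open. I'll confirm with a crop and measure.

```bash
python3 - <<'E'
from h import *
b=cv2.imread('pics/t0.png')
c=get_calibration('top')
cv2.imwrite('pics/crop.png',cv2.resize(b[200:310,190:400],(800,419),interpolation=cv2.INTER_CUBIC))
h=cv2.cvtColor(b,cv2.COLOR_BGR2HSV)
m=cv2.inRange(h,(3,170,120),(14,255,255))
n,l,s,ce=cv2.connectedComponentsWithStats(m)
for i in range(1,n):
    if s[i,4]>60:
        pts=np.argwhere(l==i)[:,::-1].astype(np.float32)
        print(s[i],ce[i],[ [round(float(v),1) for v in p] for p in cv2.boxPoints(cv2.minAreaRect(pts))], [onz(c,p,0.02)[:2].round(3) for p in cv2.boxPoints(cv2.minAreaRect(pts))])
E
```

```text
[345 255  40  13 338] [363.97337278 261.65680473] [[345.0, 267.0], [345.0, 255.0], [384.0, 255.0], [384.0, 267.0]] [array([ 0.429, -0.251]), array([ 0.466, -0.256]), array([ 0.456, -0.378]), array([ 0.419, -0.373])]
```

View pics/crop.png

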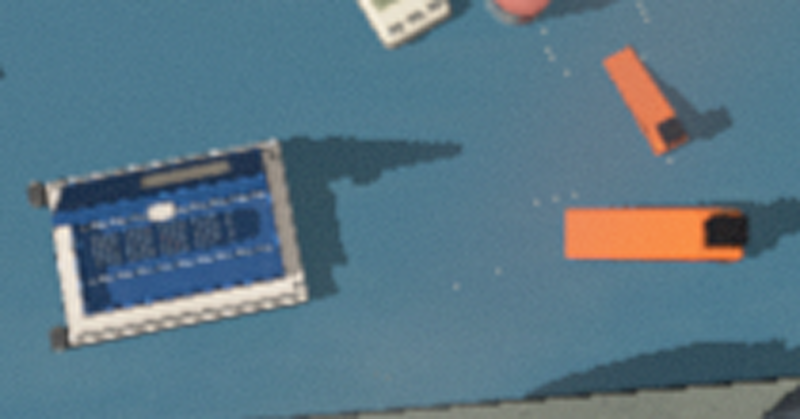

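The crop confirms the large orange wedge: nose at crop (565,235), black grip at (727,230). The platform's right corners are at crop (277,143) and (307,298), and its left corners at (50,187) and (72,347).

```bash
python3 - <<'E'
from h import *
c=get_calibration('top'); k=210/800
f=lambda u,v,z: onz(c,(190+u*k-.4,200+v*k-.4),z)
for n,u,v,z in [('RF',277,143,.022),('RN',307,296,.022),('LN',74,342,.022),('LF',50,187,.022),('lugF',38,193,.018),('lugN',60,338,.018),('n1',565,208,.004),('n2',565,260,.002),('r1',744,260,.028),('gripc',727,229,.065)]:
    print(n,f(u,v,z).round(4))
o=status.get_obs(); print(R.from_quat(o['tcp_rot']).as_matrix().round(3))
E
```

```text
RF [ 0.5433 -0.0011  0.022 ]
RN [ 0.4156 -0.0162  0.022 ]
LN [0.3939 0.1747 0.022 ]
LF [0.5218 0.1884 0.022 ]
lugF [0.5182 0.1991 0.018 ]
lugN [0.3983 0.1865 0.018 ]
n1 [ 0.4723 -0.2359  0.004 ]
n2 [ 0.4295 -0.2315  0.002 ]
r1 [ 0.4155 -0.3733  0.028 ]
gripc [ 0.4382 -0.3542  0.065 ]
[[ 0.973  0.229 -0.   ]
 [ 0.229 -0.973  0.001]
 [ 0.    -0.001 -1.   ]]
```

Emit:
send_rows:
  rows:
    - {"translation": [0.967,-0.988,0],"rotation": [0,0,0]}
    - {"translation": [0.967,-0.988,0],"rotation": [0,0,0]}
    - {"translation": [0.967,-0.988,0],"rotation": [0,0,0]}
    - {"translation": [0.967,-0.988,0],"rotation": [0,0,0]}
    - {"translation": [0.967,-0.988,0],"rotation": [0,0,0]}
    - {"translation": [0.967,-0.988,0],"rotation": [0,0,0]}
    - {"translation": [0.967,-0.988,0],"rotation": [0,0,0]}
  grip: -1

```text
time_s: 0.98
tool_pos: [0.2859, -0.3724, 0.2139]
tcp_rot: [0.993, 0.115, -0.0, 0.0]
force: [-1.2, 0.0, -0.0]
gripper_width: 0.261
grip_force: 0.0
```

Emit:
send_rows:
  rows:
    - {"translation": [0.967,-0.988,0],"rotation": [0,0,0]}
    - {"translation": [0.967,-0.988,0],"rotation": [0,0,0]}
    - {"translation": [0.967,-0.988,0],"rotation": [0,0,0]}
    - {"translation": [0.967,-0.988,0],"rotation": [0,0,0]}
    - {"translation": [0.967,-0.988,0],"rotation": [0,0,0]}
    - {"translation": [0.967,-0.988,0],"rotation": [0,0,0]}
    - {"translation": [0.967,-0.988,0],"rotation": [0,0,0]}

```text
time_s: 1.85
tool_pos: [0.429, -0.1363, 0.2138]
tcp_rot: [0.993, 0.115, -0.0, 0.0]
force: [0.7, -0.8, -0.2]
gripper_width: 0.008
grip_force: 0.0
```

Emit:
send_rows:
  rows:
    - {"translation": [0.967,-0.988,0],"rotation": [0,0,0.0367]}
    - {"translation": [0.967,-0.988,0],"rotation": [0,0,0.0367]}
    - {"translation": [0.967,-0.988,0],"rotation": [0,0,0.0367]}
    - {"translation": [0.967,-0.988,0],"rotation": [0,0,0.0367]}
    - {"translation": [0.967,-0.988,0],"rotation": [0,0,0.0367]}
    - {"translation": [0.967,-0.988,0],"rotation": [0,0,0.0367]}
    - {"translation": [0.967,-0.988,0],"rotation": [0,0,0.0367]}

```text
time_s: 2.72
tool_pos: [0.5719, 0.0997, 0.2137]
tcp_rot: [0.998, 0.057, -0.0, 0.0]
force: [0.1, -0.0, 1.0]
gripper_width: 0.005
grip_force: 0.0
```

```bash
python3 - <<'E'
from h import *
snap('wrist','w1'); a,c=snap('scene','s1')
cv2.imwrite('pics/b1.png',np.hstack([cv2.resize(cv2.imread('pics/w1.png'),(400,300)),cv2.resize(cv2.imread('pics/s1.png')[190:310,180:340],(400,300))]))
o=status.get_obs();print(o['time_s'],o['tool_pos'],o['joints'].round(2))
E
```

```text
2.825 [0.57184667 0.09976918 0.2139733 ] [ 0.07  0.43  1.46 -0.    1.25  1.53]
```

View pics/b1.png

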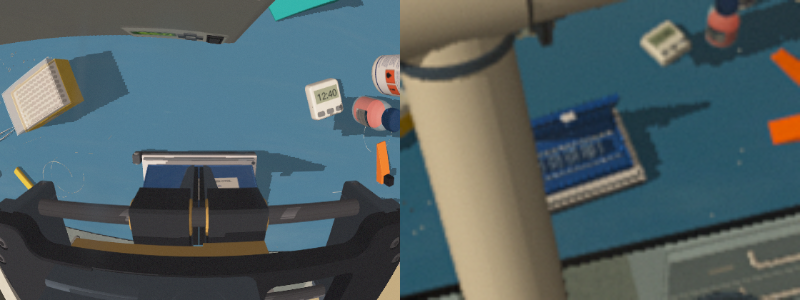

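The fingers are above the far side of the lid, and the way behind it is free. I'll lower behind the lid.

Emit:
send_rows:
  rows:
    - {"translation": [0.075,0,0.1],"rotation": [0,0,0]}
    - {"translation": [0.075,0,0.3],"rotation": [0,0,0]}
    - {"translation": [0.075,0,0.5],"rotation": [0,0,0]}
    - {"translation": [0.075,0,0.5],"rotation": [0,0,0]}
    - {"translation": [0.075,0,0.5],"rotation": [0,0,0]}

```text
time_s: 3.45
tool_pos: [0.5877, 0.1026, 0.1154]
tcp_rot: [0.998, 0.057, 0.001, -0.0]
force: [0.4, -0.4, 0.9]
gripper_width: 0.004
grip_force: 0.0
```

Emit:
send_rows:
  rows:
    - {"translation": [-0.08,0,0],"rotation": [0,0,0]}
    - {"translation": [-0.16,0,0],"rotation": [0,0,0]}
    - {"translation": [-0.235,0,0],"rotation": [0,0,0]}
    - {"translation": [-0.3,0,0],"rotation": [0,0,0]}
    - {"translation": [-0.37,0,0],"rotation": [0,0,0]}
    - {"translation": [-0.43,0,0.01],"rotation": [0,0,0]}
    - {"translation": [-0.475,0,0.03],"rotation": [0,0,0]}
    - {"translation": [-0.515,0,0.055],"rotation": [0,0,0]}
    - {"translation": [-0.55,0,0.09],"rotation": [0,0,0]}
    - {"translation": [-0.585,0,0.125],"rotation": [0,0,0]}
    - {"translation": [-0.61,0,0.17],"rotation": [0,0,0]}
    - {"translation": [-0.64,0,0.21],"rotation": [0,0,0]}
    - {"translation": [-0.65,0,0.25],"rotation": [0,0,0]}
    - {"translation": [-0.66,0,0.29],"rotation": [0,0,0]}
    - {"translation": [-0.66,0,0.29],"rotation": [0,0,0]}

```text
time_s: 5.32
tool_pos: [0.4556, 0.0879, 0.0553]
tcp_rot: [0.998, 0.058, -0.001, -0.0]
force: [0.5, -0.2, 0.7]
gripper_width: 0.003
grip_force: 0.0
```

Emit:
send_rows:
  rows:
    - {"translation": [0,0,0.005],"rotation": [0,0,0]}
    - {"translation": [0,0,0.01],"rotation": [0,0,0]}
    - {"translation": [0,0,0.01],"rotation": [0,0,0]}

```text
time_s: 5.7
tool_pos: [0.4563, 0.0879, 0.0542]
tcp_rot: [0.998, 0.058, 0.0, -0.0]
force: [-0.5, 0.2, 2.4]
gripper_width: 0.008
grip_force: 1.7
```

Contact at z = 54 mm means the lid is shut. I'll press a moment longer, then lift and head for the wedge.

Emit:
send_rows:
  rows:
    - {"translation": [0,0,0.01],"rotation": [0,0,0]}
    - {"translation": [0,0,0.01],"rotation": [0,0,0]}
    - {"translation": [0,0,0.01],"rotation": [0,0,0]}
    - {"translation": [0,0,-0.2],"rotation": [0,0,0]}
    - {"translation": [0,0,-0.45],"rotation": [0,0,0]}
    - {"translation": [0,0,-0.75],"rotation": [0,0,0]}
    - {"translation": [0,0,-0.75],"rotation": [0,0,0]}

```text
time_s: 6.58
tool_pos: [0.4583, 0.0881, 0.208]
tcp_rot: [0.998, 0.058, 0.004, -0.0]
force: [-0.3, -0.8, -1.1]
gripper_width: 0.004
grip_force: 0.0
```

Emit:
send_rows:
  rows:
    - {"translation": [-0.17,1,0],"rotation": [0,0,0]}
    - {"translation": [-0.17,1,0],"rotation": [0,0,0]}
    - {"translation": [-0.17,1,0],"rotation": [0,0,0]}
    - {"translation": [-0.17,1,0],"rotation": [0,0,0]}
    - {"translation": [-0.17,1,0],"rotation": [0,0,0]}
  grip: 1

```text
time_s: 7.2
tool_pos: [0.4449, -0.1152, 0.2034]
tcp_rot: [0.998, 0.057, -0.0, -0.0]
force: [-0.3, 0.9, 0.1]
gripper_width: 0.519
grip_force: 0.0
```

Emit:
send_rows:
  rows:
    - {"translation": [-0.17,1,0],"rotation": [0,0,-0.43]}
    - {"translation": [-0.17,1,0],"rotation": [0,0,-0.43]}
    - {"translation": [-0.17,1,0],"rotation": [0,0,-0.43]}
    - {"translation": [-0.17,1,0],"rotation": [0,0,-0.43]}
    - {"translation": [-0.17,1,0],"rotation": [0,0,-0.43]}
    - {"translation": [-0.17,1,0],"rotation": [0,0,-0.43]}
    - {"translation": [-0.17,1,0],"rotation": [0,0,-0.43]}
    - {"translation": [-0.17,1,0],"rotation": [0,0,-0.43]}
    - {"translation": [-0.17,1,0],"rotation": [0,0,-0.43]}
    - {"translation": [-0.17,1,0],"rotation": [0,0,-0.43]}

```text
time_s: 8.45
tool_pos: [0.4349, -0.3164, 0.2038]
tcp_rot: [0.744, 0.669, 0.0, -0.0]
force: [0.2, 0.7, 0.7]
gripper_width: 0.998
grip_force: 0.0
```

```bash
python3 - <<'E'
from h import *
snap('wrist','w2'); a,c=snap('scene','s2');snap('top','t2')
o=status.get_obs();print(o['time_s'],o['tool_pos'],o['joints'].round(2),R.from_quat(o['tcp_rot']).as_matrix().round(3))
cv2.imwrite('pics/b2.png',np.hstack([cv2.resize(cv2.imread('pics/w2.png'),(560,420)),cv2.resize(cv2.imread('pics/s2.png')[190:310,190:290],(240,420))]))
E
```

```text
8.6 [ 0.43464527 -0.31696266  0.20388003] [-0.74  0.38  1.57  0.    1.19 -0.64] [[ 0.105  0.994 -0.   ]
 [ 0.994 -0.105  0.   ]
 [ 0.    -0.    -1.   ]]
```

View pics/b2.png

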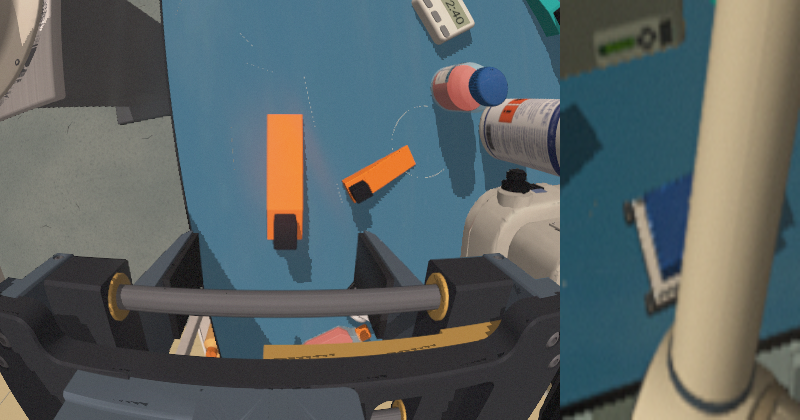

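The wrist view shows the wedge pointing away, nose edge at (267–302,115) and grip block at (274–298, 214–248). The scene inset shows the box with its lid shut. I'll compute the grip position from this close view.

```bash
python3 - <<'E'
from h import *
im=cv2.imread('pics/w2.png');c=get_calibration('wrist')
h=cv2.cvtColor(im,cv2.COLOR_BGR2HSV)
print('cam',ray(c,(280,210),True))
m=cv2.inRange(h,(3,150,120),(16,255,255));m[:,320:]=0;m[:100]=0;m[260:]=0;m[:,:240]=0
ys,xs=np.nonzero(m)
for r in (118,150,180,205,225,235):
    q=xs[ys==r]; 
    if len(q): print('orange',r,q.min(),q.max())
print('rows',ys.min(),ys.max())
g=(h[...,2]<75).astype(np.uint8); g[:,310:]=0;g[:,:260]=0;g[:205]=0;g[258:]=0
for r in range(210,254,4):
    q=np.nonzero(g[r])[0]; print('blk',r,(q.min(),q.max()) if len(q) else '')
for n,u,v,z in [('nL',267,115,.004),('nR',302,114.5,.004),('gfb',285.5,214,.031),('gft',285.5,222,.065),('gbt',286,248.5,.065),('gbtL',274.5,247,.065),('gbtR',297,247,.065)]:
    print(n,onz(c,(u,v),z,True).round(4))
E
```

```text
cam (array([ 0.44376723, -0.23678606,  0.37446055]), array([-0.02361738, -0.28737981, -0.95752549]))
orange 118 268 301
orange 150 267 302
orange 180 267 302
orange 205 267 302
orange 225 268 301
orange 235 268 301
rows 115 239
blk 210 
blk 214 
blk 218 (np.int64(275), np.int64(295))
blk 222 (np.int64(274), np.int64(295))
blk 226 (np.int64(274), np.int64(296))
blk 230 (np.int64(274), np.int64(296))
blk 234 (np.int64(274), np.int64(296))
blk 238 (np.int64(274), np.int64(296))
blk 242 (np.int64(273), np.int64(296))
blk 246 (np.int64(274), np.int64(296))
blk 250 
nL [ 0.4317 -0.2356  0.004 ]
nR [ 0.471 -0.239  0.004]
gfb [ 0.4409 -0.3451  0.031 ]
gft [ 0.4403 -0.3428  0.065 ]
gbt [ 0.438  -0.3717  0.065 ]
gbtL [ 0.4263 -0.3688  0.065 ]
gbtR [ 0.4495 -0.3713  0.065 ]
```

Emit:
send_rows:
  rows:
    - {"translation": [-0.2,0.046,0],"rotation": [0,0,0]}
    - {"translation": [-0.2,0.046,0.25],"rotation": [0,0,0]}
    - {"translation": [-0.2,0.046,0.5],"rotation": [0,0,0]}
    - {"translation": [-0.2,0.046,0.7],"rotation": [0,0,0]}
    - {"translation": [-0.2,0.046,0.8],"rotation": [0,0,0]}
    - {"translation": [-0.2,0.046,0.835],"rotation": [0,0,0]}
    - {"translation": [-0.2,0.046,0.835],"rotation": [0,0,0]}
    - {"translation": [-0.2,0.046,0.835],"rotation": [0,0,0]}

```text
time_s: 9.6
tool_pos: [0.44, -0.3585, 0.0379]
tcp_rot: [0.743, 0.669, 0.0, 0.001]
force: [-0.2, -0.2, 0.2]
gripper_width: 1.001
grip_force: 0.0
```

Emit:
send_rows:
  rows:
    - {"translation": [0,0,0],"rotation": [0,0,0]}
    - {"translation": [0,0,0],"rotation": [0,0,0]}
    - {"translation": [0,0,0],"rotation": [0,0,0]}
    - {"translation": [0,0,0],"rotation": [0,0,0]}
    - {"translation": [0,0,0],"rotation": [0,0,0]}
    - {"translation": [0,0,0],"rotation": [0,0,0]}
    - {"translation": [0,0,0],"rotation": [0,0,0]}
    - {"translation": [0,0,0],"rotation": [0,0,0]}
  grip: -1
  grip_force: 20

```text
time_s: 10.6
tool_pos: [0.4394, -0.358, 0.0369]
tcp_rot: [0.743, 0.669, -0.0, -0.0]
force: [-1.3, -0.6, -0.3]
gripper_width: 0.264
grip_force: 20.0
```

```bash
python3 - <<'E'
from h import *
c=get_calibration('wrist');snap('wrist','w3')
o=status.get_obs();print(o['time_s'],o['tool_pos'],o['tcp_rot'],o['gripper_width'],o['force'],o['grip_force'])
print(R.from_quat(o['tcp_rot']).as_matrix().round(4))
E
```

```text
10.65 [ 0.43940624 -0.35797771  0.03686516] [ 7.43009784e-01  6.69280546e-01 -4.47840878e-05 -9.99504256e-05] 0.2663792623501568 [-0.01174005 -0.66164552 -0.38109679] 19.999159276485443
[[ 1.041e-01  9.946e-01 -2.000e-04]
 [ 9.946e-01 -1.041e-01  1.000e-04]
 [ 1.000e-04 -2.000e-04 -1.000e+00]]
```

View pics/w3.png

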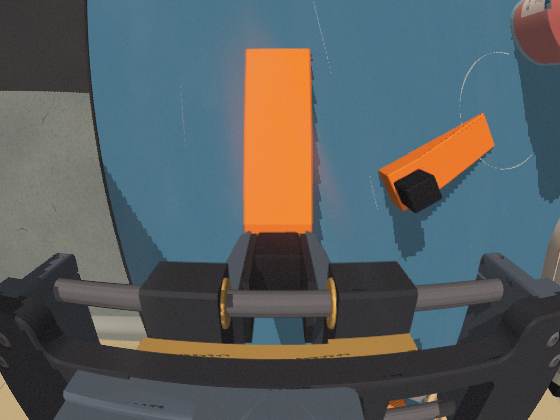

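The gripper holds the grip block, with the opening at 24 mm and 20 N; the wedge nose is at (247–311,49). The small wedge is to the right, so I go straight ahead first, then sideways with the turn.

Emit:
send_rows:
  rows:
    - {"translation": [0.1,0,0],"rotation": [0,0,0]}
    - {"translation": [0.25,0,0],"rotation": [0,0,0]}
    - {"translation": [0.4,0,0],"rotation": [0,0,0]}
    - {"translation": [0.55,0,0],"rotation": [0,0,0]}
    - {"translation": [0.7,0,0],"rotation": [0,0,0]}
    - {"translation": [0.77,0.04,0],"rotation": [0,0,-0.015]}
    - {"translation": [0.82,0.08,0],"rotation": [0,0,-0.03]}
    - {"translation": [0.87,0.12,0],"rotation": [0,0,-0.045]}
    - {"translation": [0.92,0.16,0],"rotation": [0,0,-0.06]}
    - {"translation": [0.96,0.195,0],"rotation": [0,0,-0.07]}
    - {"translation": [0.96,0.195,0],"rotation": [0,0,-0.07]}
    - {"translation": [0.96,0.195,0],"rotation": [0,0,-0.07]}

```text
time_s: 12.15
tool_pos: [0.4981, -0.1712, 0.0369]
tcp_rot: [0.665, 0.747, -0.0, -0.0]
force: [1.7, 0.3, -1.6]
gripper_width: 0.262
grip_force: 20.0
```

```bash
python3 - <<'E'
from h import *
c=get_calibration('wrist');snap('wrist','w4')
o=status.get_obs();print(o['time_s'],o['tool_pos'],o['gripper_width'],o['force'],o['grip_force'])
print(R.from_quat(o['tcp_rot']).as_matrix().round(4))
for k in('camera_matrix','rvec','tvec'): print(c[k].tolist())
E
```

```text
12.2 [ 0.49804367 -0.17129203  0.03689649] 0.2617873552734579 [ 0.61431878  0.9098588  -1.75654962] 19.99976545572281
[[-1.146e-01  9.934e-01 -2.000e-04]
 [ 9.934e-01  1.146e-01  1.000e-04]
 [ 1.000e-04 -2.000e-04 -1.000e+00]]
[[325.19226210127806, 0.0, 277.8685084538803], [0.0, 325.19226210127806, 209.0167127088971], [0.0, 0.0, 1.0]]
[-2.847836093551427, -0.16321346913074775, -0.02408806453438061]
[-0.4758609011195881, -0.19955212966561023, 0.1569267870011437]
```

View pics/w4.png

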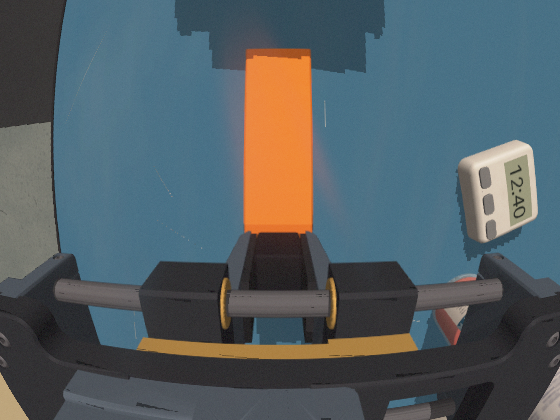

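The wedge is lined up with the platform's shadow, centred at about column 280, and the nose is at row 49. I advance 45 mm so the platform edge comes into the wrist view.

Emit:
send_rows:
  rows:
    - {"translation": [0.075,0,0],"rotation": [0,0,0]}
    - {"translation": [0.15,0,0],"rotation": [0,0,0]}
    - {"translation": [0.225,0,0],"rotation": [0,0,0]}
    - {"translation": [0.3,0,0],"rotation": [0,0,0]}
    - {"translation": [0.3,0,0],"rotation": [0,0,0]}

```text
time_s: 12.82
tool_pos: [0.491, -0.1102, 0.0369]
tcp_rot: [0.665, 0.747, -0.0, -0.0]
force: [-0.0, -0.1, -2.1]
gripper_width: 0.26
grip_force: 20.0
```

```bash
python3 - <<'E'
from h import *
c=get_calibration('wrist');snap('wrist','w5')
o=status.get_obs();print(o['time_s'],o['tool_pos'],o['gripper_width'],o['force'],o['grip_force'])
print('nose',[onz(c,(u,49),.004,True).round(4) for u in (247,279,311)])
import json;json.dump({k:c[k].tolist() for k in c},open('c5.json','w'))
E
```

```text
12.875 [ 0.49134986 -0.11092492  0.03694194] 0.2644296811385958 [ 0.7637111  -0.38974662 -3.35045606] 19.999666213989258
nose [array([0.4584, 0.0095, 0.004 ]), array([0.478 , 0.0115, 0.004 ]), array([0.4976, 0.0141, 0.004 ])]
```

View pics/w5.png

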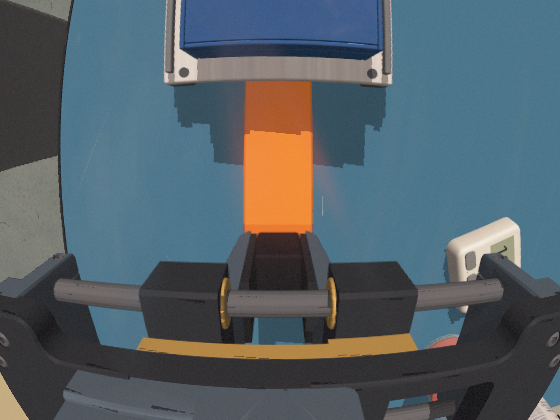

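```bash
python3 - <<'E'
from h import *
import json
c={k:np.array(v) for k,v in json.load(open('c5.json')).items()}
im=cv2.imread('pics/w5.png')
for r in range(48,92,2): print(r,im[r,225],im[r,280],im[r,350])
u=np.array([-.1146,.9934]);g=np.array([.4913,-.1108])
for n,q,z in [('nose',(279,49),.004),('eb',(280,81),.014),('et',(280,58),.022),('L',(165,83),.014),('R',(392,83),.014)]:
    p=onz(c,q,z,True); print(n,p.round(4),'fwd of tcp',((p[:2]-g)@u).round(4))
E
```

```text
48 [77 55 49] [67 46 28] [63 45 31]
50 [80 59 50] [68 49 38] [65 42 27]
52 [78 61 53] [69 46 39] [68 43 13]
54 [76 58 49] [66 46 37] [66 47 31]
56 [73 58 48] [100  95  95] [62 43 28]
58 [130 134 144] [130 134 145] [63 38 21]
60 [128 132 144] [129 134 145] [128 136 145]
62 [131 135 147] [130 133 146] [127 133 146]
64 [129 133 144] [128 134 146] [128 133 146]
66 [126 132 143] [127 131 144] [126 132 144]
68 [129 134 145] [126 132 144] [127 133 145]
70 [127 134 144] [126 131 144] [131 137 149]
72 [130 135 145] [127 134 146] [127 133 146]
74 [130 135 147] [125 132 145] [129 137 148]
76 [126 133 144] [125 131 147] [128 135 145]
78 [124 130 139] [111 117 130] [130 136 147]
80 [ 94  95 105] [ 80  90 119] [122 127 137]
82 [99 88 71] [ 51  89 170] [87 90 98]
84 [97 87 69] [ 49  90 168] [94 78 50]
86 [95 84 66] [ 49  89 168] [94 79 54]
88 [97 84 67] [ 50  90 170] [96 82 57]
90 [99 86 71] [ 46  89 169] [93 80 53]
nose [0.478  0.0115 0.004 ] fwd of tcp 0.123
eb [ 0.4811 -0.0099  0.014 ] fwd of tcp 0.1014
et [0.4796 0.0026 0.022 ] fwd of tcp 0.114
L [ 0.4116 -0.0161  0.014 ] fwd of tcp 0.1032
R [0.5485 0.     0.014 ] fwd of tcp 0.1035
```

The nose is 20–21 mm inside the edge, so about 36 mm more gives a lift of about 5 mm. I'll do it in small steps, first 28 mm.

Emit:
send_rows:
  rows:
    - {"translation": [0.02,0,0.002],"rotation": [0,0,0]}
    - {"translation": [0.04,0,0.003],"rotation": [0,0,0]}
    - {"translation": [0.06,0,0.003],"rotation": [0,0,0]}
    - {"translation": [0.08,0,0.003],"rotation": [0,0,0]}
    - {"translation": [0.1,0,0.003],"rotation": [0,0,0]}
    - {"translation": [0.12,0,0.003],"rotation": [0,0,0]}
    - {"translation": [0.14,0,0.003],"rotation": [0,0,0]}
    - {"translation": [0.14,0,0.003],"rotation": [0,0,0]}
    - {"translation": [0.14,0,0.003],"rotation": [0,0,0]}
  grip_force: 30

```text
time_s: 14.0
tool_pos: [0.4896, -0.0847, 0.0369]
tcp_rot: [0.665, 0.747, 0.001, 0.001]
force: [2.9, -4.8, 4.9]
gripper_width: 0.258
grip_force: 30.0
```

Emit:
send_rows:
  rows:
    - {"translation": [0.01,0,0],"rotation": [0,0,0]}
    - {"translation": [0.02,0,0],"rotation": [0,0,0]}
    - {"translation": [0.03,0,0],"rotation": [0,0,0]}
    - {"translation": [0.04,0,0],"rotation": [0,0,0]}
    - {"translation": [0.04,0,0],"rotation": [0,0,0]}
    - {"translation": [0.04,0,0],"rotation": [0,0,0]}
    - {"translation": [0.04,0,0],"rotation": [0,0,0]}

```text
time_s: 14.88
tool_pos: [0.4887, -0.0769, 0.0368]
tcp_rot: [0.665, 0.747, 0.0, 0.002]
force: [3.0, -7.8, 4.2]
gripper_width: 0.258
grip_force: 30.0
```

```bash
python3 - <<'E'
from h import *
c=get_calibration('wrist');im,_=snap('wrist','w6')
F=[]
o=status.get_obs();print(o['time_s'],o['tool_pos'],o['gripper_width'],o['force'],o['grip_force'])
u=np.array([-.1146,.9934]);g=np.array(o['tool_pos'])[:2]
for col in (225,280,340):
    print(col,[int(v) for v in im[84:150:3,col].sum(1)])
for r in range(85,135,4):
    print(r,[((onz(c,(280,r),z,True)[:2]-g)@u).round(4) for z in (.014,.019,.024)])
cv2.imwrite('pics/w6c.png',cv2.resize(im[20:250,120:430,::-1],(620,460)))
E
```

```text
14.925 [ 0.4887341  -0.07695372  0.03686953] 0.26485142638677844 [ 2.74412622 -8.13175804  4.58178297] 30.001105964183807
225 [315, 322, 304, 308, 307, 313, 306, 310, 331, 267, 329, 414, 418, 416, 418, 418, 420, 426, 281, 252, 247, 250]
280 [322, 322, 306, 324, 315, 309, 308, 277, 325, 227, 379, 410, 412, 408, 416, 411, 407, 409, 314, 321, 319, 314]
340 [304, 309, 330, 319, 314, 323, 308, 306, 261, 301, 136, 409, 412, 410, 418, 413, 412, 412, 311, 236, 237, 248]
85 [np.float64(0.0983), np.float64(0.0979), np.float64(0.0974)]
89 [np.float64(0.0959), np.float64(0.0956), np.float64(0.0952)]
93 [np.float64(0.0936), np.float64(0.0932), np.float64(0.0929)]
97 [np.float64(0.0912), np.float64(0.0909), np.float64(0.0906)]
101 [np.float64(0.0888), np.float64(0.0886), np.float64(0.0884)]
105 [np.float64(0.0864), np.float64(0.0863), np.float64(0.0861)]
109 [np.float64(0.084), np.float64(0.0839), np.float64(0.0839)]
113 [np.float64(0.0816), np.float64(0.0816), np.float64(0.0816)]
117 [np.float64(0.0793), np.float64(0.0793), np.float64(0.0793)]
121 [np.float64(0.0769), np.float64(0.077), np.float64(0.0771)]
125 [np.float64(0.0745), np.float64(0.0747), np.float64(0.0748)]
129 [np.float64(0.0721), np.float64(0.0724), np.float64(0.0726)]
133 [np.float64(0.0697), np.float64(0.07), np.float64(0.0703)]
```

View pics/w6c.png

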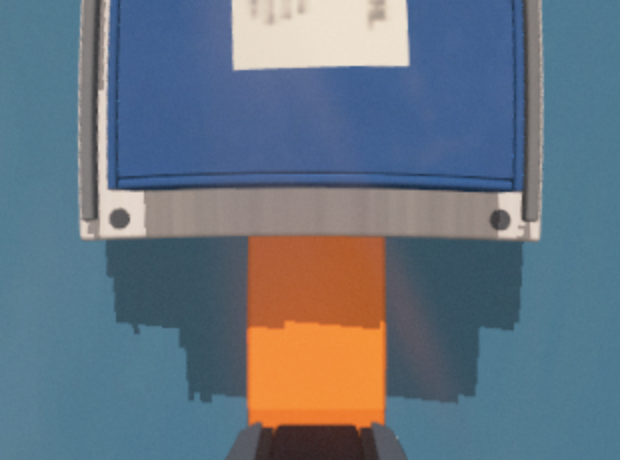

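The wrist view shows the platform's lower edge at row 137, with the wedge centred under it. The nose is about 55 mm inside the edge, so the lift is about 4.5 mm. The force is steady at about 8 N against the push, the lid is shut and nothing else was touched. I'll let it settle and hand in.

Emit:
send_rows:
  rows:
    - {"translation": [0.003,0,0],"rotation": [0,0,0]}
    - {"translation": [0.003,0,0],"rotation": [0,0,0]}
    - {"translation": [0.003,0,0],"rotation": [0,0,0]}
    - {"translation": [0.003,0,0],"rotation": [0,0,0]}

```text
time_s: 15.42
tool_pos: [0.4888, -0.0765, 0.0369]
tcp_rot: [0.665, 0.747, 0.0, 0.002]
force: [1.3, -10.2, 4.0]
gripper_width: 0.264
grip_force: 30.0
```

```bash
python3 -c "
from h import *
o=status.get_obs();print(o['tool_pos'],o['force'],o['grip_force'],abs(o['joint_vel']).max());print(order.hand_in())"
```

```text
[ 0.48875397 -0.07653379  0.03690157] [  1.32760373 -10.20884995   3.95487638] 30.00128924846649 0.002282248052865513
the job is handed in; nothing more can be done
None
```

I handed the job in at about 15 s with the lid pushed shut and the wedge still gripped under the platform's right edge; I estimate about 4.5 mm of lift from the wrist view, and no verdict was returned.

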